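# Close the blotting cell and hold its cam at full lift

## Robot

A 7-joint arm with a two-finger parallel gripper is mounted at the origin on the work surface. World frame = base frame: x ahead of the robot, y to its left, z up, the work surface at z = 0. Lengths are in m, angles in rad, forces in N, time in s.
With the tool pointing down it reaches from about 0.425 to 0.825 m from the base axis. Payload 3.6 kg.
Tool frame: the origin (TCP) lies on the mounting face of the last link; the fingertips stand 173 mm ahead of it and the grasp point (between the pads) lies 155 mm ahead of it; z points along the fingers, y is the direction in which the jaws open and shut (so a half turn about z gives the same grasp; the last joint's range is limited). The gripper opens to 85 mm and grips with 20 to 120 N. Pads are 22 mm wide; open, the fingers measure 114 mm over their backs; the gripper's body (76 mm by 85 mm) begins 54 mm behind the grasp point. The pads swing forward as they close: fully open they stand 13 mm farther back than shut.
Start: joints at [-0.026, 0.615, -0.013, 1.423, 0.008, 1.103, -0.04], TCP at [0.65, 0, 0.405] pointing down, gripper open.
Joint ranges: [-3.12, 3.12], [-0.3, 2.06], [-1.34, 1.32], [0.26, 2.42], [-1.36, 4.5], [0.01, 1.98], [-2.84, 2.84]. Speed limits (rad/s): [2.79, 2.79, 3.14, 3.14, 3.14, 3.14, 3.14].

## Interface

Orientations are given as a 3x3 rotation matrix whose columns are the frame's x, y, z axes.
In Python, from bench import arm gives the robot as it stands.
- The arm moves only by the tool send_rows, never from a script. Its argument "rows" is a list of rows, each an object of numbers: "tx", "ty", "tz": the shift along the tool's x, y, z in m; "twist": the turn about the tool's z in rad; "fingers": the opening, from 0 (shut) to 1 (fully open). In form: [{"tx": .., "ty": .., "tz": .., "twist": .., "fingers": ..}, ...]. A call has 1 to 5 rows; each row is the pose to reach, as a shift and turn from the pose commanded when the call began, along the tool's axes at that moment; what a row does not reach only later rows make up. A row lasts 1/12 s, in which the tool goes at most 41.7 mm and 7.16 degrees, less where a joint would pass 70% of its speed; a pose out of reach is approached as far as the arm can. A call with a gripper value outside its range is refused whole. The fingers move at their own pace and stop on an object; "newtons" is the grip in N (left out, the last holds). Time passes only in rows, so rows that repeat a pose let the fingers close. It gives the time, the measured TCP pose, the force and the opening at its end, in the units of the state.
- arm.read_state(): the state, without advancing time (a new reading comes with each control period).
- arm.read_camera(name): name is "scene" or "side" or "wrist"; returns the picture (420x560x3 uint8, red, green, blue); there is no depth.
- arm.calibration(name): a dict with "K" (3x3 intrinsics, pixels), "world_from_camera" (4x4, takes a point from camera to world coordinates). Camera axes: x right, y up, looking along -z (the intrinsics and any distortion apply to the point x, -y, -z); pixel columns grow to the right and rows downward; lengths in m; the calibration is good to about 2 mm. A picture is of the moment at which its call begins: read the wrist's pose just before it. calibration takes no time and is no camera call; for the wrist camera it gives the pose at the moment of the call.
- arm.hand_in(): hands the job in, once; it reports no verdict.
Trained networks look in the newest picture that a camera, given by its name, has taken for a name from the list of things; names that differ only in an ending like _2 or _b are one class to them, and where a whole thing is asked for, a point or a joint stands for the part that bears it (a point fixed in the world has none). Each returns a list of dicts, best first, with "confidence" (0 to 1); they miss things now and then, are a little off and sometimes report something else, mostly with a low value. They report only what shows in the picture. A call takes as long as a camera call.
- arm.find_in(camera, target): "centre" ([x, y, z] in m, in world coordinates, good to about 4 mm: the middle of the surface that is visible of it).
- arm.outline_of(camera, target): "mask" (420x560 bool, what is visible of it).
The state is a dict: "time_s": time; "joint_pos": joint angles; "joint_velocities": joint speeds; "tau": joint torques, N m; "tool_pos": TCP position; "ee_rot": TCP orientation; "force": force on the tool from outside, world axes, zero at the start; "moment": the same for the moment, N m; "finger_gap": opening from 0.0 (shut) to 1.0 (fully open).
Only numpy, scipy, OpenCV 4.12 (cv2) and the standard library are available. Lean on these libraries where they do the work, as an engineer would, in place of code of your own. Each camera call takes 0.05 s, during which the arm holds its last target. There are 200 camera calls.

## Task

Swing the hinged flap of the blotting cell fully shut so that its tab drops behind the raised rim; only then turn the cam lever up until the lever stands straight up, where the cam lifts the inner plate highest (past that it sinks again). The lever springs back when let go, so finish while still holding it upright and still with the fingers on its handle, and leave everything else on the bench where it is.

Things in the scene. Friction and masses are not known exactly. Their poses are not given: they have to be found in the camera images.
- cell: Blotting cell: cream open-topped box, 170 (x) by 130 (y) by 60 mm high, fixed to the bench. Origin: centre of its underside, z up; 'cell' coordinates are in this frame. Its +y long side carries the flap's hinge, its -y long side a raised rim (6 mm thick, outer face at cell y = -65 mm, top at z = 75 mm), its +x end the cam and lever.
- flap (a joint): Flap angle (rad): 0 = shut, level; 1.57 = upright; stop at 1.9. Starts open. Cream frame with clear window, 170 mm along cell x, 121 mm from hinge to free edge, 8 mm thick from the hinge line outward; shut, its top is at cell z = 70 mm. Stiff hinge: it stays where left and takes under 3 N at the free edge to move. Push it over by its outer face, then press it down to the stop.
- flap_hinge (a point): Point on the flap's hinge line, at its middle: cell (0, 65, 62) mm. The hinge line runs along cell x.
- flap_tab (a point): Lower edge of the tab, 60 mm wide and 4 mm thick, that hangs 12 mm below the middle of the flap's free edge; 119 mm from the hinge. Shut, it is at cell (0, -54, 50) mm, inside the box behind the rim (free edge 3 mm inside it).
- cam (a joint): Angle of the cam and its lever (rad): 0 = rest, lever leaning 1.0 rad from upright towards cell -y; 1.0 = lever straight up, highest lift; stop at 1.8, beyond upright. A return spring always pulls it back to 0: about 1.5 N at the knob at rest, 4 N when upright. The shaft lies along cell x through cell (y, z) = (0, 44.5) mm, at the box's +x end.
- cam_knob (a point): Centre of the ball knob on the cam lever: 10 mm steel rod with a black ball, 28 mm in diameter. It is 95 mm from the shaft's axis, at cell x = 135 mm; at rest at cell (135, -80, 96) mm, upright at cell (135, 0, 139.5) mm. Pushing the knob towards cell +y raises the lever.
- platen (a joint): Height of the steel plate inside the cell above its lowest place (m), driven by the cam: 0 at rest, 0.0092 with the lever straight up, falling again beyond. Moved only through the lever.
- rack: Bystander: green tube rack, 110 by 60 mm, 67 mm high with its tubes, beside the cell's hinge side. Origin under its centre.
- comb: Bystander: flat white gel comb, 100 by 42 mm, 6 mm thick, between the cell's rim side and the pipette. Origin under the centre of its 22 mm wide bar.
- pipette: Bystander: pipette lying beside the cell's rim side, 248 mm long, 26 mm thick. Origin under its middle, x along it to the tip.
- wellplate: Bystander: white well plate, 85 by 127 mm, 14 mm high. Origin under its centre.
- reagent: Bystander: amber bottle, 70 mm in diameter, 160 mm high. Origin under its centre.
- beaker: Bystander: glass beaker, 74 mm in diameter, 90 mm high. Origin under its centre.
- tipbox: Bystander: grey tip box with clear lid, 120 by 85 mm, 70 mm high. Origin under its centre.

How it is judged:
By the outcome, as a careful person would: the job done as asked, in the order asked, and still so for the second after the job is handed in, while the arm keeps its last pose, push and grip.
It also fails if it takes over 45 s, if anything falls off the work surface, if the arm or the gripper's body presses on something with over 40 N, if the wrist force passes 120 N, or if a joint passes its speed limit or range.

## Working session

There is one attempt and no reset: what is moved stays moved. The work goes in short steps, Python scripts to look and compute and a tool call to move; the robot and the scene stay as the last step left them, time stands still between calls to the robot, and variables do not carry over. Pictures are saved under pics/ and viewed, about 8 in all and at most 12, crops included, and the job is handed in when it is done.

Besides the shell and the picture viewer there is one more tool, called by a JSON object that holds its "name" and its "arguments", one argument or row to a line. send_rows: Moves the arm, as the interface text tells. Its arguments: {"type":"object","properties":{"rows":{"type":"array","items":{"type":"object","properties":{"tx":{"type":"number"},"ty":{"type":"number"},"tz":{"type":"number"},"twist":{"type":"number"},"fingers":{"type":"number"}}}},"newtons":{"type":"number"}},"required":["rows"]}

```bash
mkdir -p pics
cat > h.py <<'E'
import numpy as np, cv2
from bench import arm
def snap(c,fn):
    im=arm.read_camera(c); cv2.imwrite('pics/'+fn,im[:,:,::-1]); return im
def proj(c,p):
    k=arm.calibration(c); q=np.linalg.inv(k['world_from_camera'])@np.append(p,1)
    v=k['K']@np.array([q[0],-q[1],-q[2]]); return v[:2]/v[2]
E
python3 - <<'E'
from h import *
np.set_printoptions(precision=4,suppress=True)
s=arm.read_state(); print(s['time_s'],s['tool_pos'],s['ee_rot'],s['force'],s['finger_gap'])
a=snap('scene','a.png');b=snap('side','b.png')
cv2.imwrite('pics/ab.png',cv2.resize(np.vstack([a,b])[:,:,::-1],None,fx=.71,fy=.71))
for c in('scene','side'):
    k=arm.calibration(c); print(c,k['K'].tolist(),np.round(k['world_from_camera'],3).tolist(), [x for x in k])
    for t in('cell','flap','flap_hinge','flap_tab','cam_knob','rack','comb','pipette','wellplate','reagent','beaker','tipbox'):
        print(t,[(np.round(d['centre'],3).tolist(),round(d['confidence'],2)) for d in arm.find_in(c,t)[:2]])
E
```

```text
0.0 [0.6497 0.     0.4035] [[-0.0001  1.     -0.0026]
 [ 1.      0.0001 -0.    ]
 [-0.     -0.0026 -1.    ]] [ 0.211  -0.128   0.4477] 1.0005108962425315
scene [[423.0369160297737, 0.0, 278.3072948846806], [0.0, 423.0369160297737, 208.58101193382456], [0.0, 0.0, 1.0]] [[-0.309, -0.74, 0.598, 1.196], [0.951, -0.23, 0.207, 0.206], [-0.015, 0.632, 0.775, 0.983], [0.0, 0.0, 0.0, 1.0]] ['K', 'world_from_camera']
cell [([0.557, -0.034, 0.061], 0.69), ([0.547, -0.515, 0.015], 0.38)]
flap [([0.52, 0.01, 0.15], 0.8)]
flap_hinge []
flap_tab [([0.52, 0.01, 0.148], 0.67)]
cam_knob [([0.522, 0.013, 0.149], 0.63), ([0.651, -0.067, 0.068], 0.6)]
rack [([0.566, 0.171, 0.047], 0.87)]
comb [([0.553, -0.179, 0.007], 0.61), ([0.562, 0.17, 0.047], 0.27)]
pipette [([0.557, -0.271, 0.021], 0.7)]
wellplate [([0.546, -0.513, 0.018], 0.83)]
reagent [([0.628, 0.432, 0.1], 0.93)]
beaker [([0.666, -0.41, 0.062], 0.84)]
tipbox [([0.309, 0.371, 0.07], 0.79)]
side [[409.975486105635, 0.0, 275.7303214037613], [0.0, 409.975486105635, 201.2327378180549], [0.0, 0.0, 1.0]] [[-0.996, 0.064, -0.067, 0.399], [-0.093, -0.669, 0.738, 0.893], [0.003, 0.741, 0.672, 0.946], [0.0, 0.0, 0.0, 1.0]] ['K', 'world_from_camera']
cell [([0.514, 0.007, 0.099], 0.57), ([0.606, 0.455, 0.105], 0.17)]
flap [([0.507, 0.012, 0.125], 0.79)]
flap_hinge []
flap_tab [([0.506, 0.012, 0.125], 0.9), ([0.65, -0.079, 0.07], 0.36)]
cam_knob [([0.65, -0.076, 0.068], 0.68)]
rack [([0.543, 0.18, 0.041], 0.59), ([0.512, 0.008, 0.099], 0.23)]
comb []
pipette [([0.553, -0.269, 0.017], 0.62)]
wellplate [([0.553, -0.499, 0.014], 0.75)]
reagent [([0.604, 0.455, 0.105], 0.85)]
beaker [([0.649, -0.409, 0.068], 0.84)]
tipbox [([0.284, 0.4, 0.071], 0.83)]
```

View pics/a.png

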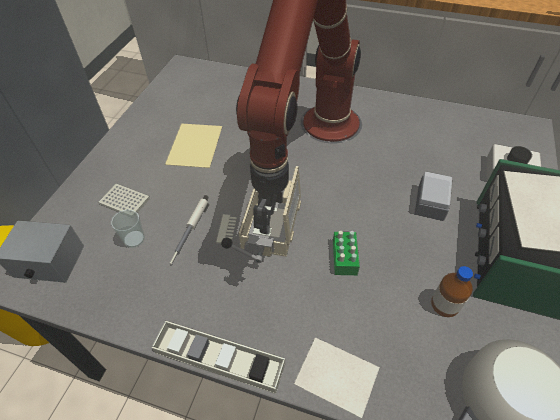

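View pics/b.png

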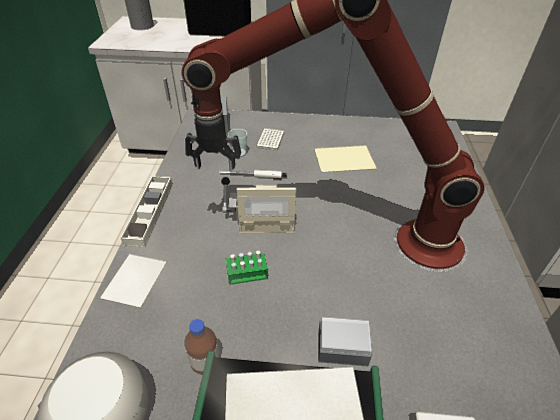

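Scene: the cell is around pixels (270,215), partly under the gripper, with the flap open towards the rack at (346,252). Side: the flap's outer face is at (265,210), the knob at (226,182). Next, zoomed crops to fit the cell's pose.

Run:
```python
from h import *
a=cv2.imread('pics/a.png')[155:270,205:320]; b=cv2.imread('pics/b.png')[150:265,195:310]
im=np.hstack([cv2.resize(x,(400,400),interpolation=cv2.INTER_CUBIC) for x in(a,b)])
# overlay model-free ticks every 20 px
for i in range(0,115,20):
    for o in(0,400):
        p=int(i*400/115); cv2.line(im,(o+p,0),(o+p,6),(0,0,255),1); cv2.line(im,(o,p),(o+6,p),(0,0,255),1)
cv2.imwrite('pics/c.png',im)
```

```text
(no output)
```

View pics/c.png

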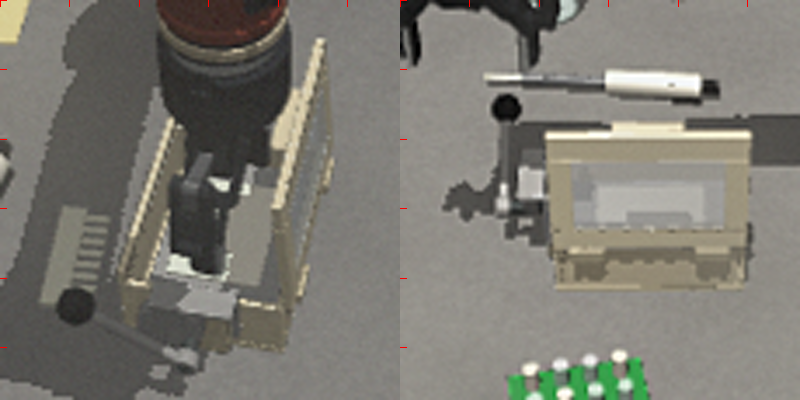

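```bash
cat > fit.py <<'E'
from h import *
from scipy.optimize import least_squares
S=400/115
k={c:arm.calibration(c) for c in('scene','side')}
def pr(c,p):
    q=np.linalg.inv(k[c]['world_from_camera'])@np.append(p,1); v=k[c]['K']@np.array([q[0],-q[1],-q[2]]); return v[:2]/v[2]
def W(u,p): 
    c,s=np.cos(u[2]),np.sin(u[2]); return np.array([u[0]+c*p[0]-s*p[1],u[1]+s*p[0]+c*p[1],p[2]])
def fl(th,x,r,n): return np.array([x,.065-r*np.cos(th)+n*np.sin(th),.062+r*np.sin(th)+n*np.cos(th)])
obs=[('side',(155,288),lambda t:(.085,.065,0)),('side',(343,287),lambda t:(-.085,.065,0)),
('side',(147,139),lambda t:fl(t,.085,.121,.008)),('side',(350,139),lambda t:fl(t,-.085,.121,.008)),
('side',(107,108),lambda t:(.135,-.08,.096)),('scene',(75,305),lambda t:(.135,-.08,.096)),
('scene',(282,348),lambda t:(.085,.065,0)),('scene',(324,40),lambda t:fl(t,-.085,.121,.008)),
('scene',(281,209),lambda t:fl(t,.085,.121,.008)),('scene',(123,273),lambda t:(.085,-.065,.075))]
off={'scene':(205,155),'side':(195,150)}
def res(u):
    return np.concatenate([pr(c,W(u,f(u[3])))-(np.array(px)/S+off[c]) for c,px,f in obs])
r=least_squares(res,[.53,-.03,0,1.5],loss='soft_l1')
if __name__=='__main__':
    print(np.round(r.x,4)); print(np.round(res(r.x).reshape(-1,2),1).tolist())
    J=r.jac; print('sd/px',np.sqrt(np.diag(np.linalg.inv(J.T@J))))
    for n,p in dict(knob=(.135,-.08,.096),knobup=(.135,0,.1395),tab=(0,-.054,.05),edge=fl(r.x[3],0,.121,.008),pend=(.085,-.065,.075)).items(): print(n,np.round(W(r.x,p),4))
E
python3 fit.py
```

```text
[ 0.5139 -0.0569  0.1091  1.5055]
[[0.4, 0.9], [0.1, 0.7], [-0.9, -0.3], [0.1, -0.8], [-0.7, 0.1], [-0.1, -0.1], [0.1, 1.1], [0.3, -0.9], [0.4, -0.3], [-2.3, -0.7]]
sd/px [0.00124052 0.00201543 0.01257993 0.0214484 ]
knob [ 0.6568 -0.1217  0.096 ]
knobup [ 0.6481 -0.0422  0.1395]
tab [ 0.5198 -0.1106  0.05  ]
edge [0.5068 0.0078 0.1833]
pend [ 0.6055 -0.1123  0.075 ]
```

{"name": "send_rows", "arguments": {
  "rows": [
    {"tx":0.067,"ty":-0.15,"tz":0,"twist":-0.109,"fingers":0},
    {"tx":0.067,"ty":-0.15,"tz":0,"twist":-0.109,"fingers":0},
    {"tx":0.067,"ty":-0.15,"tz":0,"twist":-0.109,"fingers":0},
    {"tx":0.067,"ty":-0.15,"tz":0,"twist":-0.109,"fingers":0},
    {"tx":0.067,"ty":-0.15,"tz":0,"twist":-0.109,"fingers":0}
  ],
  "newtons": 40
}}

```text
time_s: 1.72
tool_pos: [0.4924, 0.0707, 0.4037]
ee_rot: [[-0.117, 0.993, -0.011], [0.993, 0.117, 0.001], [0.003, -0.011, -1.0]]
force: [0.3, 0.5, -0.7]
finger_gap: 0.301
```

{"name": "send_rows", "arguments": {
  "rows": [
    {"tz":0.035,"fingers":0},
    {"tz":0.07,"fingers":0},
    {"tz":0.07,"fingers":0},
    {"tz":0.07,"fingers":0},
    {"tz":0.07,"fingers":0}
  ]
}}

```text
invalid input
```

Run:
```python
from h import *
from fit import r,fl
u=r.x; s=arm.read_state(); p=s['tool_pos']; c,q=np.cos(u[2]),np.sin(u[2]); d=np.array(p[:2])-u[:2]
print('cell', c*d[0]+q*d[1], -q*d[0]+c*d[1], p[2]-.173, s['finger_gap'],s['force'])
for th in np.arange(1.5,-.01,-.1): print(round(th,2), np.round(fl(th,0,.105,.008)[1:]+[.011,0],3))
a=snap('scene','d0.png')[150:290,190:330]; b=snap('side','d1.png')[120:260,195:335]
cv2.imwrite('pics/d.png',np.hstack([cv2.resize(x,(400,400),interpolation=cv2.INTER_CUBIC) for x in(a,b)])[:,:,::-1])
```

```text
cell -0.007447405202451116 0.1292122112587066 0.23068766554290354 0.3007847732150199 [ 0.3027097   0.50706187 -0.73782058]
1.5 [0.077 0.167]
1.4 [0.066 0.167]
1.3 [0.056 0.165]
1.2 [0.045 0.163]
1.1 [0.036 0.159]
1.0 [0.026 0.155]
0.9 [0.017 0.149]
0.8 [0.009 0.143]
0.7 [0.001 0.136]
0.6 [-0.006  0.128]
0.5 [-0.012  0.119]
0.4 [-0.018  0.11 ]
0.3 [-0.022  0.101]
0.2 [-0.025  0.091]
0.1 [-0.028  0.08 ]
-0.0 [-0.029  0.07 ]
```

View pics/d.png

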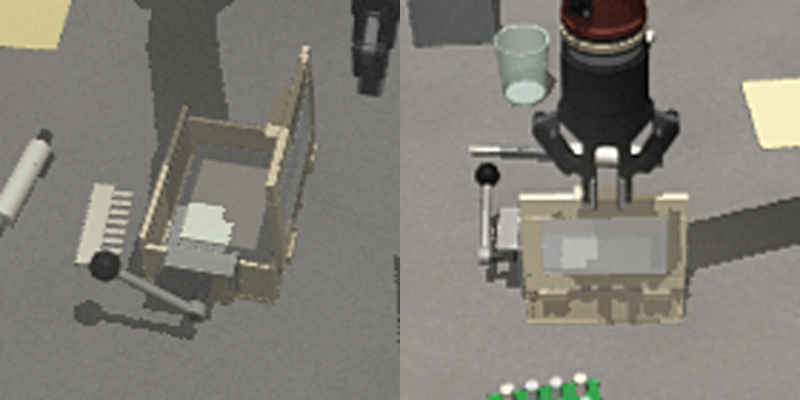

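Left half: the cell is now in full view of the scene camera: rim top from (141,245) to (184,107), flap free edge from (268,185) to (306,48), knob at (104,265). Right half: the fingers are above and in front of the flap. I'll refit with the unobstructed points.

```bash
python3 - <<'E'
t=open('fit.py').read()
i=t.index("('scene',(75,305)"); j=t.index("off=")
t=t[:i]+"""('scene',(104,265),lambda t:(.135,-.08,.096)),('scene',(275,303),lambda t:(.085,.065,0)),('scene',(310,50),lambda t:fl(t,-.085,.121,.008)),
('scene',(273,187),lambda t:fl(t,.085,.121,.008)),('scene',(140,244),lambda t:(.085,-.065,.075)),('scene',(184,106),lambda t:(-.085,-.065,.075))]
"""+t[j:]
t=t.replace("'scene':(205,155)","'scene':(190,150)").replace("/S+off","/(S if c=='side' else 400/140)+off")
open('fit.py','w').write(t)
E
python3 fit.py
```

```text
[ 0.5145 -0.0558  0.1029  1.4999]
[[0.0, 1.0], [-0.2, 1.0], [-1.3, -0.3], [-0.2, -0.6], [-0.7, 0.2], [0.1, -0.1], [0.0, 0.5], [0.2, -1.6], [0.5, -0.3], [-0.8, -2.5], [-0.5, -0.8]]
sd/px [0.0012145  0.00157498 0.01086006 0.01911663]
knob [ 0.657  -0.1215  0.096 ]
knobup [ 0.6488 -0.0419  0.1395]
tab [ 0.5201 -0.1095  0.05  ]
edge [0.5079 0.0083 0.1833]
pend [ 0.6057 -0.1117  0.075 ]
```

{"name": "send_rows", "arguments": {
  "rows": [
    {"tx":0,"ty":0,"tz":0.03,"twist":0,"fingers":0},
    {"tx":0,"ty":0,"tz":0.065,"twist":0,"fingers":0},
    {"tx":0,"ty":0,"tz":0.065,"twist":0,"fingers":0},
    {"tx":0,"ty":0,"tz":0.065,"twist":0,"fingers":0},
    {"tx":0,"ty":0,"tz":0.065,"twist":0,"fingers":0}
  ],
  "newtons": 40
}}

```text
time_s: 2.23
tool_pos: [0.5014, 0.0667, 0.3409]
ee_rot: [[-0.108, 0.994, 0.003], [0.994, 0.108, 0.0], [-0.0, 0.003, -1.0]]
force: [-0.5, -0.5, 0.3]
finger_gap: 0.0
```

{"name": "send_rows", "arguments": {
  "rows": [
    {"tx":-0.035,"ty":0,"tz":0,"twist":0,"fingers":0},
    {"tx":-0.055,"ty":0,"tz":0.002,"twist":0,"fingers":0},
    {"tx":-0.068,"ty":0,"tz":0.004,"twist":0,"fingers":0},
    {"tx":-0.083,"ty":0,"tz":0.007,"twist":0,"fingers":0},
    {"tx":-0.098,"ty":0,"tz":0.013,"twist":0,"fingers":0}
  ]
}}

```text
time_s: 2.65
tool_pos: [0.512, -0.0308, 0.3294]
ee_rot: [[-0.109, 0.994, 0.006], [0.994, 0.109, 0.001], [0.0, 0.006, -1.0]]
force: [0.9, 2.0, 0.7]
finger_gap: -0.0
```

{"name": "send_rows", "arguments": {
  "rows": [
    {"tx":-0.017,"ty":0,"tz":0.012,"twist":0,"fingers":0},
    {"tx":-0.032,"ty":0,"tz":0.027,"twist":0,"fingers":0},
    {"tx":-0.044,"ty":0,"tz":0.045,"twist":0,"fingers":0},
    {"tx":-0.049,"ty":0,"tz":0.058,"twist":0,"fingers":0},
    {"tx":-0.052,"ty":0,"tz":0.07,"twist":0,"fingers":0}
  ]
}}

```text
time_s: 3.07
tool_pos: [0.5179, -0.0842, 0.2582]
ee_rot: [[-0.106, 0.994, 0.005], [0.994, 0.106, -0.002], [-0.002, 0.005, -1.0]]
force: [1.0, -0.2, 1.3]
finger_gap: 0.004
```

{"name": "send_rows", "arguments": {
  "rows": [
    {"tx":-0.002,"ty":0,"tz":0.008,"twist":0,"fingers":0},
    {"tx":-0.002,"ty":0,"tz":0.013,"twist":0,"fingers":0},
    {"tx":-0.002,"ty":0,"tz":0.016,"twist":0,"fingers":0},
    {"tx":-0.002,"ty":0,"tz":0.017,"twist":0,"fingers":0},
    {"tx":-0.002,"ty":0,"tz":0.017,"twist":0,"fingers":0}
  ]
}}

```text
time_s: 3.48
tool_pos: [0.5174, -0.0847, 0.2433]
ee_rot: [[-0.108, 0.994, 0.004], [0.994, 0.109, -0.002], [-0.002, 0.004, -1.0]]
force: [-4.2, -1.2, 16.5]
finger_gap: -0.0
```

{"name": "send_rows", "arguments": {
  "rows": [
    {"tx":0,"ty":0,"tz":-0.03,"twist":0,"fingers":0},
    {"tx":0,"ty":0,"tz":-0.07,"twist":0,"fingers":0},
    {"tx":0,"ty":0,"tz":-0.11,"twist":0,"fingers":0.3},
    {"tx":-0.02,"ty":0.03,"tz":-0.13,"twist":0,"fingers":0.6},
    {"tx":-0.03,"ty":0.06,"tz":-0.13,"twist":0,"fingers":0.6}
  ]
}}

```text
time_s: 3.9
tool_pos: [0.5807, -0.1086, 0.3778]
ee_rot: [[-0.108, 0.994, 0.013], [0.994, 0.108, -0.003], [-0.005, 0.013, -1.0]]
force: [1.9, -0.6, 0.0]
finger_gap: 0.423
```

Run:
```python
from h import *
for i in range(4): s=arm.read_state()
print(s['tool_pos'],s['finger_gap'],s['force'])
a=snap('scene','e0.png')[150:290,190:330]; b=snap('side','e1.png')[140:280,195:335]; w=snap('wrist','e2.png')
cv2.imwrite('pics/e.png',np.hstack([cv2.resize(x,(400,400),interpolation=cv2.INTER_CUBIC) for x in(a,b)])[:,:,::-1])
for c in('scene','side','wrist'):
  for t in('cam_knob','flap_tab'):
    print(c,t,[(np.round(d['centre'],3).tolist(),round(d['confidence'],2)) for d in arm.find_in(c,t)[:2]])
  print(proj(c,[.657,-.1215,.096]))
```

```text
[ 0.58069978 -0.10855002  0.37775572] 0.4227087676758446 [ 1.92033724e+00 -6.48046907e-01  6.66753984e-04]
scene cam_knob [([0.652, -0.072, 0.071], 0.84), ([0.626, 0.429, 0.101], 0.68)]
scene flap_tab [([0.521, -0.047, 0.068], 0.9)]
[226.53736157 242.68491191]
side cam_knob [([0.65, -0.079, 0.067], 0.56)]
side flap_tab [([0.515, -0.042, 0.067], 0.9)]
[225.04016598 181.20461944]
wrist cam_knob [([0.65, -0.096, 0.083], 0.89), ([0.523, -0.051, 0.068], 0.32)]
wrist flap_tab [([0.514, -0.05, 0.068], 0.69)]
[387.91955237 238.6798278 ]
```

View pics/e.png

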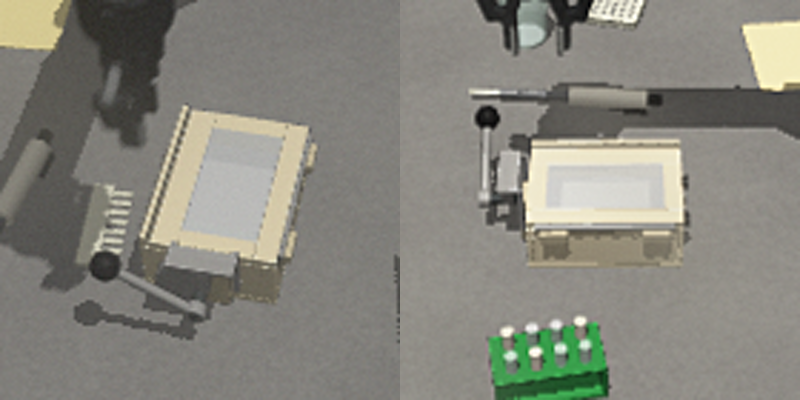

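View pics/e2.png

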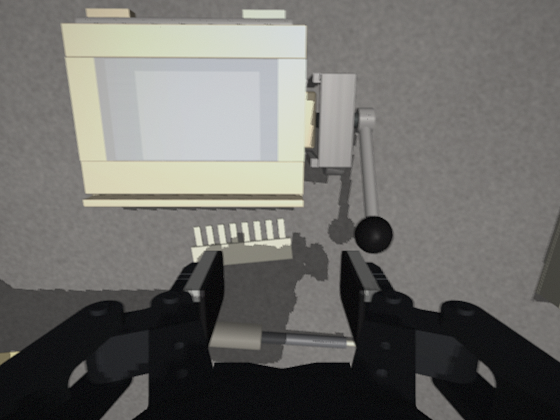

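The flap lies flat behind the rim in every view (wrist: rim line at row 203 below the flap's edge at row 190), and the lever is still at rest. The wrist view has the knob at (374,235), but my fit projects to (388,239). The arm was still settling, so I'll re-measure.

Run:
```python
from h import *
from scipy.optimize import least_squares
for i in range(4): arm.read_camera('wrist')
obs=[]
for c,roi in(('scene',(215,225,30,35)),('side',(212,170,28,25)),('wrist',(335,200,80,80))):
    s=arm.read_state(); k=arm.calibration(c); im=snap(c,'f_%s.png'%c)
    x,y,w,h=roi; g=im[y:y+h,x:x+w].max(2)
    m=(g<38).astype(np.uint8); n,l,st,ce=cv2.connectedComponentsWithStats(m)
    i=1+np.argmax(st[1:,4]); obs.append((k,ce[i]+[x,y])); print(c,ce[i]+[x,y],st[i])
print(s['tool_pos'],s['finger_gap'])
def pj(k,p):
    q=np.linalg.inv(k['world_from_camera'])@np.append(p,1); v=k['K']@np.array([q[0],-q[1],-q[2]]); return v[:2]/v[2]
for sel in([0,1,2],[0,1],[0,2],[1,2]):
    r=least_squares(lambda p:np.concatenate([pj(obs[i][0],p)-obs[i][1] for i in sel]),[.65,-.12,.09])
    print(sel,np.round(r.x,4),np.round(r.fun,1))
```

```text
Traceback (most recent call last):
ValueError: attempt to get argmax of an empty sequence
```

```bash
cat > knob.py <<'E'
from h import *
from scipy.optimize import least_squares
def pj(k,p):
    q=np.linalg.inv(k['world_from_camera'])@np.append(p,1); v=k['K']@np.array([q[0],-q[1],-q[2]]); return v[:2]/v[2]
def run(guess,save):
    obs=[]
    for c,rad in(('scene',11),('side',11),('wrist',50)):
        s=arm.read_state(); k=arm.calibration(c); im=snap(c,save+c+'.png')
        x,y=(pj(k,guess)-rad).astype(int); g=im[y:y+2*rad,x:x+2*rad].max(2)
        t,m=cv2.threshold(g,0,255,cv2.THRESH_BINARY_INV+cv2.THRESH_OTSU)
        m=(g<min(t,55)).astype(np.uint8); n,l,st,ce=cv2.connectedComponentsWithStats(m)
        if n<2: print(c,'none',g.min(),t); continue
        i=1+np.argmax(st[1:,4]); obs.append((c,k,ce[i]+[x,y])); print(c,ce[i]+[x,y],st[i],'otsu',t,g.min())
    print(s['tool_pos'],s['finger_gap'])
    import itertools
    for n in(3,2):
      for sel in itertools.combinations(obs,n):
        r=least_squares(lambda p:np.concatenate([pj(o[1],p)-o[2] for o in sel]),guess)
        print([o[0] for o in sel],np.round(r.x,4),np.round(r.fun,1))
E
python3 -c "
from knob import *
run([.655,-.1215,.096],'g_')"
```

```text
scene [225.75409836 243.32786885] [ 6  8 10  9 61] otsu 103.0 41
side [225.33333333 180.58333333] [ 8  7  8  8 48] otsu 100.0 11
wrist [384.24211424 239.09889173] [  32   34   40   37 1173] otsu 83.0 0
[ 0.57934918 -0.1073288   0.36972582] 0.5981488800922379
['scene', 'side', 'wrist'] [ 0.6566 -0.1238  0.0933] [ 0.1 -0.4  0.   0.8  0.1  0.1]
['scene', 'side'] [ 0.6577 -0.124   0.0947] [-0.2 -0.4 -0.3  0.4]
['scene', 'wrist'] [ 0.6569 -0.1242  0.0919] [-0. -0.  0. -0.]
['side', 'wrist'] [ 0.655  -0.1223  0.0977] [0.3 0.1 0.1 0. ]
```

{"name": "send_rows", "arguments": {
  "rows": [
    {"tx":-0.012,"ty":0.038,"tz":0,"twist":0,"fingers":0.6},
    {"tx":-0.023,"ty":0.075,"tz":0,"twist":0,"fingers":0.6},
    {"tx":-0.023,"ty":0.075,"tz":0.02,"twist":0,"fingers":0.6},
    {"tx":-0.023,"ty":0.075,"tz":0.05,"twist":0,"fingers":0.6},
    {"tx":-0.023,"ty":0.075,"tz":0.05,"twist":0,"fingers":0.6}
  ]
}}

```text
time_s: 5.17
tool_pos: [0.6549, -0.1218, 0.3134]
ee_rot: [[-0.109, 0.994, -0.012], [0.994, 0.109, 0.002], [0.003, -0.012, -1.0]]
force: [-1.1, 0.4, -0.7]
finger_gap: 0.598
```

Run:
```python
from knob import *
for i in range(4): arm.read_camera('wrist')
run([.6565,-.1225,.096],'k_')
```

```text
scene [226.40740741 243.64814815] [ 7  8  9  9 54] otsu 102.0 33
side [225.42 180.58] [ 8  7  8  8 50] otsu 108.0 11
wrist [277.73151308 229.78213879] [  25   28   48   47 1758] otsu 100.0 0
[ 0.65686378 -0.12214835  0.32194323] 0.5998683807804768
['scene', 'side', 'wrist'] [ 0.6556 -0.1238  0.0931] [-0.4 -1.   0.3  0.9  0.2 -0. ]
['scene', 'side'] [ 0.6577 -0.1224  0.095 ] [-0.3 -0.6 -0.5  0.7]
['scene', 'wrist'] [ 0.6556 -0.125   0.0894] [-0.6 -0.3  0.  -0.2]
['side', 'wrist'] [ 0.6553 -0.122   0.0985] [ 0.1 -0.   0.  -0. ]
```

{"name": "send_rows", "arguments": {
  "rows": [
    {"tx":0,"ty":-0.001,"tz":0.03,"twist":0,"fingers":0.6},
    {"tx":0,"ty":-0.001,"tz":0.055,"twist":0,"fingers":0.6},
    {"tx":0,"ty":-0.001,"tz":0.073,"twist":0,"fingers":0.6},
    {"tx":0,"ty":-0.001,"tz":0.073,"twist":0,"fingers":0.6},
    {"tx":0,"ty":-0.001,"tz":0.073,"twist":0,"fingers":0.6}
  ]
}}

```text
time_s: 5.93
tool_pos: [0.6555, -0.1222, 0.2469]
ee_rot: [[-0.109, 0.994, -0.001], [0.994, 0.109, 0.0], [0.0, -0.0, -1.0]]
force: [-0.3, -0.3, 1.1]
finger_gap: 0.6
```

{"name": "send_rows", "arguments": {
  "rows": [
    {"tx":0,"ty":0,"tz":0,"twist":0,"fingers":0.4},
    {"tx":0,"ty":0,"tz":0,"twist":0,"fingers":0.3},
    {"tx":0,"ty":0,"tz":0,"twist":0,"fingers":0.2},
    {"tx":0,"ty":0,"tz":0,"twist":0,"fingers":0.2},
    {"tx":0,"ty":0,"tz":0,"twist":0,"fingers":0.2}
  ],
  "newtons": 30
}}

```text
time_s: 6.35
tool_pos: [0.6554, -0.1226, 0.249]
ee_rot: [[-0.108, 0.994, 0.001], [0.994, 0.108, -0.001], [-0.001, 0.001, -1.0]]
force: [-2.1, -0.2, 5.4]
finger_gap: 0.3
```

Run:
```python
from h import *
w=snap('wrist','m_w.png')[130:410,140:420]; b=snap('side','m_s.png')[140:220,185:265]
print(arm.read_state()['force'],arm.read_state()['finger_gap'])
cv2.imwrite('pics/m.png',np.hstack([cv2.resize(x,(400,400),interpolation=cv2.INTER_CUBIC) for x in(w,b)])[:,:,::-1])
```

```text
[-2.68162909  0.05590449  5.98825321] 0.3062678749359843
```

View pics/m.png

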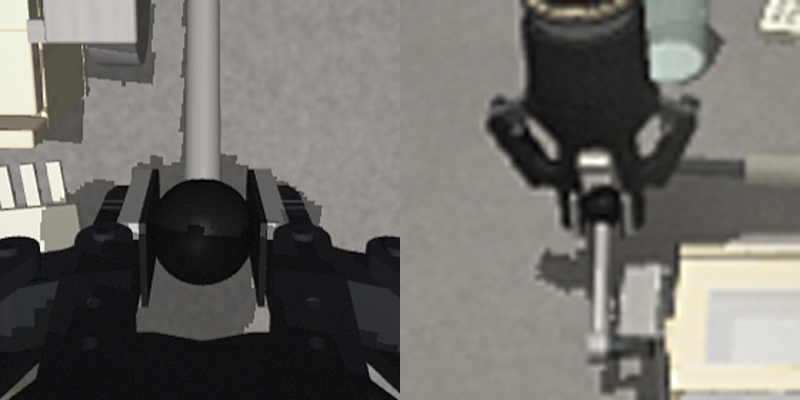

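Wrist view: the ball sits between both pads (crop centre (203,232)), with the rod running away between the fingers. That is a good grip, so I'll start the arc.

{"name": "send_rows", "arguments": {
  "rows": [
    {"tx":0.006,"ty":0,"tz":-0.008,"twist":0,"fingers":0.2},
    {"tx":0.012,"ty":0,"tz":-0.015,"twist":0,"fingers":0.2},
    {"tx":0.019,"ty":0,"tz":-0.021,"twist":0,"fingers":0.2},
    {"tx":0.026,"ty":0,"tz":-0.027,"twist":0,"fingers":0.2},
    {"tx":0.034,"ty":0,"tz":-0.032,"twist":0,"fingers":0.2}
  ],
  "newtons": 40
}}

```text
time_s: 6.87
tool_pos: [0.6518, -0.0889, 0.2797]
ee_rot: [[-0.108, 0.994, 0.001], [0.994, 0.108, -0.002], [-0.002, 0.001, -1.0]]
force: [0.2, -4.4, -2.7]
finger_gap: 0.299
```

{"name": "send_rows", "arguments": {
  "rows": [
    {"tx":0.009,"ty":0,"tz":-0.004,"twist":0,"fingers":0.2},
    {"tx":0.018,"ty":0,"tz":-0.0075,"twist":0,"fingers":0.2},
    {"tx":0.027,"ty":0,"tz":-0.01,"twist":0,"fingers":0.2},
    {"tx":0.0365,"ty":0,"tz":-0.011,"twist":0,"fingers":0.2},
    {"tx":0.046,"ty":0,"tz":-0.0115,"twist":0,"fingers":0.2}
  ]
}}

```text
time_s: 7.28
tool_pos: [0.6469, -0.0431, 0.2917]
ee_rot: [[-0.108, 0.994, 0.002], [0.994, 0.108, -0.003], [-0.003, 0.002, -1.0]]
force: [2.8, -5.6, 0.0]
finger_gap: 0.3
```

Run:
```python
from knob import *
for i in range(8): arm.read_camera('side')
s=arm.read_state(); print(s['time_s'],s['tool_pos'],s['force'],s['finger_gap'])
run([.6488,-.0419,.1395],'n_')
im=[cv2.imread('pics/n_%s.png'%c) for c in('scene','side','wrist')]
f=lambda x:cv2.resize(x,(400,400),interpolation=cv2.INTER_CUBIC)
cv2.imwrite('pics/n.png',np.hstack([f(im[0][170:270,210:310]),f(im[1][140:230,190:280])]))
cv2.imwrite('pics/n3.png',im[2])
```

```text
7.6833 [ 0.64708278 -0.04366739  0.29111579] [-0.31206139 -4.56186713  5.33688666] 0.2923431756254517
scene [254.82014388 237.30215827] [  0   0  17  22 139] otsu 118.0 40
side [221.11111111 182.04166667] [  0   0  22  18 216] otsu 83.0 5
wrist [284.60443751 306.30143872] [   0    0  100  100 5769] otsu 57.0 2
[ 0.64709763 -0.04364512  0.2911118 ] 0.29137453412645836
['scene', 'side', 'wrist'] [ 0.6485 -0.0448  0.147 ] [-0.  -1.6  0.7  2.3  0.3  0.1]
['scene', 'side'] [ 0.6531 -0.0442  0.1515] [-0.5 -1.1 -1.   1.2]
['scene', 'wrist'] [ 0.6487 -0.047   0.1432] [-0.8 -0.8  0.1 -0.1]
['side', 'wrist'] [ 0.647  -0.0343  0.1649] [-0.  0. -0.  0.]
```

View pics/n.png

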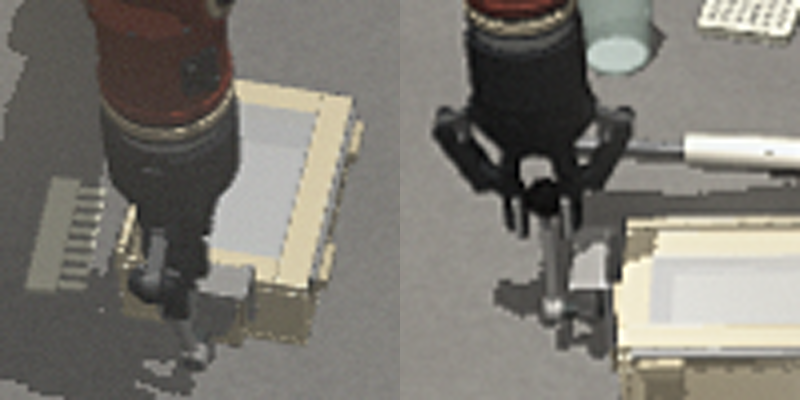

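View pics/n3.png

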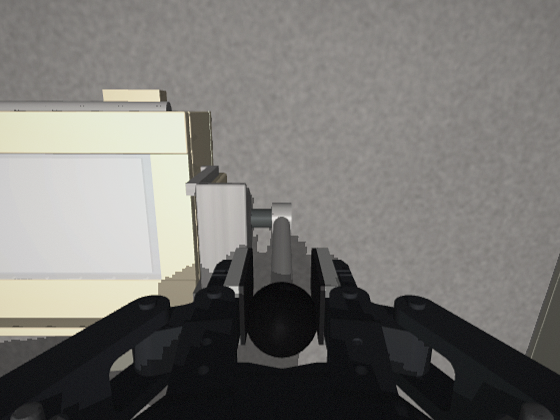

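```bash
cat > ang.py <<'E'
from knob import *
from fit import W
u=[.5145,-.0558,.1029]
def kn(a,x=.135): return W(u,(x,-.095*np.sin(1-a),.0445+.095*np.cos(1-a)))
def show():
    k=arm.calibration('wrist')
    for a in np.arange(.7,1.21,.1): print(round(a,2),'ball',pj(k,kn(a)).round(1),'scene',proj('scene',kn(a)).round(1),'side',proj('side',kn(a)).round(1),kn(a).round(4))
    print('hub',pj(k,W(u,(.135,0,.0445))).round(1), 'flapcorner',pj(k,W(u,(.085,.073,.07))).round(1),'flap edge',pj(k,W(u,(.085,-.056,.07))).round(1))
def ball(fn):
    g=cv2.imread('pics/'+fn).max(2)[230:419,200:360]
    c=cv2.HoughCircles(cv2.GaussianBlur(g,(5,5),0),cv2.HOUGH_GRADIENT,1,50,param1=60,param2=12,minRadius=28,maxRadius=46)
    print('circles',None if c is None else (c[0][:3]+[200,230,0]).round(1).tolist())
if __name__=='__main__':
    show(); ball('n_wrist.png'); ball('m_w.png'); s=arm.read_state(); print(s['tool_pos'],s['force'],s['finger_gap'])
    print(arm.calibration('wrist')['K'].tolist(), arm.calibration('wrist')['world_from_camera'].round(4).tolist())
E
python3 ang.py
```

```text
0.7 ball [285.7 346.4] scene [245.1 237.1] side [222.7 182. ] [ 0.6517 -0.0699  0.1353]
0.8 ball [285.9 330. ] scene [248.6 237.1] side [222.3 183.4] [ 0.6507 -0.0607  0.1376]
0.9 ball [286.2 310.8] scene [252.3 237.4] side [222. 185.] [ 0.6498 -0.0514  0.139 ]
1.0 ball [286.4 289. ] scene [256.1 237.9] side [221.7 186.8] [ 0.6488 -0.0419  0.1395]
1.1 ball [286.5 265.1] scene [259.9 238.7] side [221.5 189. ] [ 0.6478 -0.0325  0.139 ]
1.2 ball [286.7 239.8] scene [263.6 239.6] side [221.2 191.4] [ 0.6468 -0.0232  0.1376]
hub [284.2 216.2] flapcorner [187.2  92.7] flap edge [201.2 317. ]
circles [[282.5, 319.5, 37.6]]
circles [[281.5, 291.5, 37.2], [355.5, 311.5, 29.7], [210.5, 324.5, 31.9]]
[ 0.64710256 -0.04358662  0.29112147] [-0.13505706 -4.87927453  4.66575748] 0.293940373382622
[[356.6708958852685, 0.0, 281.6216406227965], [0.0, 356.6708958852685, 207.0426086011293], [0.0, 0.0, 1.0]] [[0.9943, -0.1025, -0.0293, 0.64], [0.1066, 0.9596, 0.2605, 0.0221], [0.0014, -0.2621, 0.965, 0.2603], [0.0, 0.0, 0.0, 1.0]]
```

The ball has slid about 12 mm towards -y in the grip: the wrist circle is at (282,320), and upright should be near row 289. That puts the cam at about 0.86. I'll grip harder and check whether it keeps creeping.

{"name": "send_rows", "arguments": {
  "rows": [
    {"tx":0,"ty":0,"tz":0,"twist":0,"fingers":0.1},
    {"tx":0,"ty":0,"tz":0,"twist":0,"fingers":0.1},
    {"tx":0,"ty":0,"tz":0,"twist":0,"fingers":0.1},
    {"tx":0,"ty":0,"tz":0,"twist":0,"fingers":0.1},
    {"tx":0,"ty":0,"tz":0,"twist":0,"fingers":0.1}
  ],
  "newtons": 100
}}

```text
time_s: 8.25
tool_pos: [0.6471, -0.0441, 0.2913]
ee_rot: [[-0.107, 0.994, 0.002], [0.994, 0.107, -0.002], [-0.002, 0.002, -1.0]]
force: [-0.4, -5.6, 6.3]
finger_gap: 0.275
```

Run:
```python
from ang import *
for i in range(2):
    snap('wrist','p%d.png'%i); ball('p%d.png'%i); s=arm.read_state(); print(s['time_s'],s['tool_pos'],s['force'],s['finger_gap'])
    for j in range(9): arm.read_camera('side')
```

```text
circles [[280.5, 319.5, 37.7]]
8.3 [ 0.64710973 -0.04404834  0.29128926] [-0.09097474 -4.96975309  6.22274953] 0.26843804162198515
circles [[281.5, 320.5, 36.4], [349.5, 309.5, 33.8]]
8.8 [ 0.64712889 -0.04408205  0.29128603] [-0.50659868 -5.01695799  5.89808446] 0.26849419270045954
```

No creep: row 320 throughout, over 1 s. I'll move on by the missing amount with the firmer grip, in small steps.

{"name": "send_rows", "arguments": {
  "rows": [
    {"tx":0.003,"ty":0,"tz":-0.0005,"twist":0,"fingers":0.1},
    {"tx":0.006,"ty":0,"tz":-0.001,"twist":0,"fingers":0.1},
    {"tx":0.009,"ty":0,"tz":-0.0015,"twist":0,"fingers":0.1},
    {"tx":0.011,"ty":0,"tz":-0.002,"twist":0,"fingers":0.1},
    {"tx":0.011,"ty":0,"tz":-0.002,"twist":0,"fingers":0.1}
  ]
}}

```text
time_s: 9.67
tool_pos: [0.646, -0.0339, 0.2917]
ee_rot: [[-0.107, 0.994, 0.002], [0.994, 0.107, -0.004], [-0.004, 0.001, -1.0]]
force: [2.1, -7.1, -1.5]
finger_gap: 0.265
```

Run:
```python
from ang import *
for i in range(2):
    snap('wrist','q%d.png'%i); ball('q%d.png'%i); s=arm.read_state(); print(s['time_s'],s['tool_pos'],s['force'],s['finger_gap'])
    for j in range(4): arm.read_camera('side')
show()
```

```text
circles [[281.5, 317.5, 39.9], [208.5, 324.5, 39.9]]
9.7167 [ 0.64605682 -0.03414842  0.29170228] [ 2.13969536 -7.00641996 -1.04468187] 0.26746726122202785
circles [[281.5, 319.5, 37.5]]
9.9667 [ 0.64608915 -0.0344255   0.29174591] [ 2.41659014 -6.68688013 -0.37679912] 0.26482161007857197
0.7 ball [285.8 363.6] scene [245.1 237.1] side [222.7 182. ] [ 0.6517 -0.0699  0.1353]
0.8 ball [286.  348.2] scene [248.6 237.1] side [222.3 183.4] [ 0.6507 -0.0607  0.1376]
0.9 ball [286.2 329.9] scene [252.3 237.4] side [222. 185.] [ 0.6498 -0.0514  0.139 ]
1.0 ball [286.4 309. ] scene [256.1 237.9] side [221.7 186.8] [ 0.6488 -0.0419  0.1395]
1.1 ball [286.5 286. ] scene [259.9 238.7] side [221.5 189. ] [ 0.6478 -0.0325  0.139 ]
1.2 ball [286.6 261.4] scene [263.6 239.6] side [221.2 191.4] [ 0.6468 -0.0232  0.1376]
hub [284.3 228.7] flapcorner [188.5 110.3] flap edge [202.5 328.8]
```

No further slip: the ball held row 319.5 while the tool moved 10 mm, so the cam is now at about 0.95. One small correction, then a careful check.

{"name": "send_rows", "arguments": {
  "rows": [
    {"tx":0.002,"ty":0,"tz":0,"twist":0,"fingers":0.1},
    {"tx":0.004,"ty":0,"tz":0,"twist":0,"fingers":0.1},
    {"tx":0.005,"ty":0,"tz":0,"twist":0,"fingers":0.1},
    {"tx":0.005,"ty":0,"tz":0,"twist":0,"fingers":0.1},
    {"tx":0.005,"ty":0,"tz":0,"twist":0,"fingers":0.1}
  ]
}}

```text
time_s: 10.58
tool_pos: [0.6456, -0.0302, 0.2916]
ee_rot: [[-0.106, 0.994, 0.002], [0.994, 0.106, -0.005], [-0.006, 0.001, -1.0]]
force: [2.2, -8.3, -1.6]
finger_gap: 0.265
```

Run:
```python
from ang import *
for j in range(4): arm.read_camera('side')
snap('wrist','r.png'); ball('r.png'); s=arm.read_state(); print(s['time_s'],s['tool_pos'],s['force'],s['finger_gap'])
a=snap('scene','r0.png');b=snap('side','r1.png')
show()
k=arm.calibration('wrist')
for n,p in dict(flap_py=(.085,.065,.07),rim_out=(.085,-.065,.075),flap_edge=(.085,-.056,.07),hub=(.135,0,.0445),box=(.085,.065,.06)).items(): print(n,pj(k,W(u,p)).round(1))
w=cv2.imread('pics/r.png')[60:420,120:400]
f=lambda x,wd:cv2.resize(x,(wd,600),interpolation=cv2.INTER_CUBIC)
sd=f(b[155:215,198:232,::-1],330)
cv2.imwrite('pics/r_all.png',np.hstack([f(w,467),sd]))
```

```text
circles [[282.5, 320.5, 37.7], [301.5, 273.5, 31.0]]
10.8333 [ 0.64563613 -0.03027193  0.29160031] [ 2.59902467 -9.16345064 -1.67090614] 0.2658850115319933
0.7 ball [285.8 371.6] scene [245.1 237.1] side [222.7 182. ] [ 0.6517 -0.0699  0.1353]
0.8 ball [286.  356.6] scene [248.6 237.1] side [222.3 183.4] [ 0.6507 -0.0607  0.1376]
0.9 ball [286.2 338.7] scene [252.3 237.4] side [222. 185.] [ 0.6498 -0.0514  0.139 ]
1.0 ball [286.3 318.2] scene [256.1 237.9] side [221.7 186.8] [ 0.6488 -0.0419  0.1395]
1.1 ball [286.5 295.5] scene [259.9 238.7] side [221.5 189. ] [ 0.6478 -0.0325  0.139 ]
1.2 ball [286.6 271.2] scene [263.6 239.6] side [221.2 191.4] [ 0.6468 -0.0232  0.1376]
hub [284.2 234.3] flapcorner [188.8 118. ] flap edge [202.9 334.3]
flap_py [189.8 133.7]
rim_out [202.  352.1]
flap_edge [202.9 334.3]
hub [284.2 234.3]
box [194.3 132.5]
```

View pics/r_all.png

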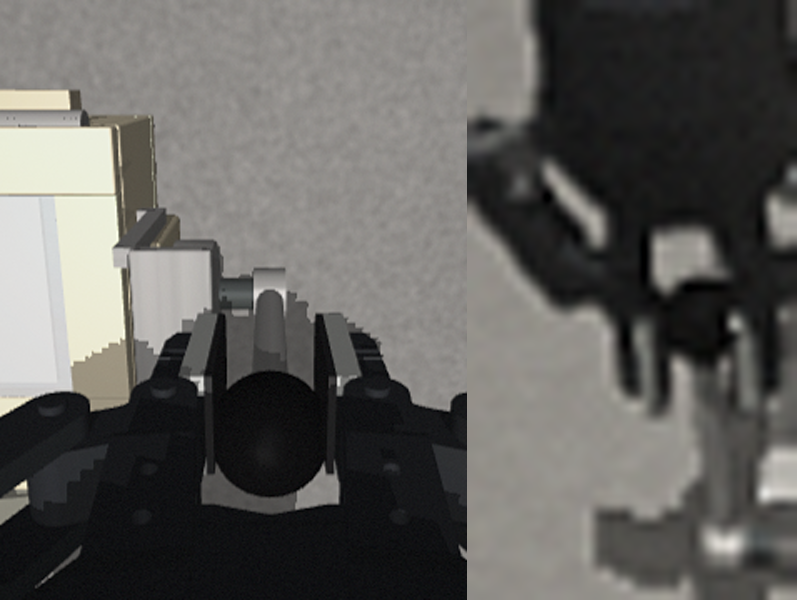

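Two independent views agree that the lever is upright. The wrist has the ball at row 320.5, against 318.2 predicted for 1.0 rad. The side view has it at (222.0,187.2), against (221.7,186.8). The flap is still level. Before handing in, I'll check that the ball is still and the bystanders haven't moved.

Run:
```python
from ang import *
for j in range(6): arm.read_camera('side')
snap('wrist','s.png'); ball('s.png'); snap('scene','s0.png'); snap('side','s1.png')
s=arm.read_state(); print(s['time_s'],s['tool_pos'],s['force'],s['finger_gap'],np.abs(s['joint_velocities']).max())
for t in('rack','comb','pipette','wellplate','reagent','beaker','tipbox','flap'):
    print(t,[np.round(d['centre'],3).tolist() for c in('scene','side') for d in arm.find_in(c,t)[:1]])
print(arm.hand_in())
```

```text
circles [[282.5, 320.5, 37.7], [260.5, 269.5, 31.8]]
11.3833 [ 0.64562456 -0.03027385  0.29159468] [ 3.28808093 -8.5178607  -1.38813731] 0.2663897218763037 0.0014212945912413309
rack [[0.565, 0.171, 0.046], [0.545, 0.177, 0.042]]
comb [[0.558, -0.179, 0.007]]
pipette [[0.56, -0.271, 0.019], [0.539, -0.269, 0.016]]
wellplate [[0.545, -0.516, 0.013], [0.55, -0.5, 0.012]]
reagent [[0.605, 0.454, 0.107]]
beaker [[0.67, -0.411, 0.064], [0.663, -0.39, 0.062]]
tipbox [[0.314, 0.37, 0.069], [0.284, 0.399, 0.072]]
flap [[0.522, -0.017, 0.069], [0.539, -0.269, 0.018]]
the job is handed in; nothing more can be done
None
```

I shut the flap first, then gripped the cam knob and raised the lever upright. I handed the job in at about 12 s with the fingers still holding it.

- **Flap:** I pressed it to its stop. The fingertips were at z = 70 mm, where its top should be when shut, with about 16 N of pushback. Every view after that shows it level behind the rim.
- **Lever:** the wrist camera puts the cam at about 0.99 rad and the side view agrees with 1.0; I expect no more than a few hundredths of error. The knob did not move over the last half second.
- **Knob slip:** the knob slid about 12 mm across the pads on the way up, stopping at about 0.86 rad. I raised the grip from 40 to 100 N and moved the missing distance, and it did not slip again. It is still held off-centre, near the edge of the pads.
- **Disagreements:** the sideways force at the end was about 8.5 N, against the 4 N stated for the spring. I put the extra down to friction between the pads and the ball, but did not confirm it.
- **Bystanders:** most re-detected positions match the start within the detectors' error, and I saw no contact with any of them. The exceptions:
    - Side-view detections of the pipette and beaker were off by 14–24 mm.
    - The scene-camera fix on the reagent bottle changed by 32 mm, but it matches the first side-view reading.
    - The side camera's final "flap" detection was a false hit on the pipette.

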